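# Park the coasting sample carousel and lock it with its pin

### The job

The sampler's carousel is still coasting round after a spin. Slow it gently by touch, never roughly, so that it comes to rest with the hole in its red lug over the slot in the yellow ear, and take the hand away; then put the locking pin from its rack down through the hole into the slot until it is fully home, and let go. Leave the bottle, the beaker and the screwdriver where they are.

Things in the scene. Friction and masses are not known exactly. Their poses are not given: they have to be found in the camera images.
- sampler: The sampler: a fixed blue drum (256 mm diameter, 54 mm high, white top band) that carries the carousel wheel; origin at the centre of its underside on the table, z up (the wheel's axis). Its own x axis points from the axis to a fixed yellow ear (56 mm radial, 44 mm wide, top 52 mm above the table) that juts out of the drum.
- slot (a point): Centre of the mouth of the slot in the top of the fixed yellow ear, 145 mm from the wheel's axis, 52 mm above the table. The slot is 22 mm long (radially), 16 mm wide (along the wheel's motion) and 34 mm deep. Inside radius 72 mm the wheel carries 12 sample cups (20 mm high above its top) and a hub (28 mm diameter, 22 mm high).
- hub (a point): Point on the wheel's axis, level with the wheel's flat top, 72 mm above the table. Wheel: white plastic disc, 250 mm diameter, 10 mm thick, 1.6 kg, inertia about 0.012 kg m2, does not yield downwards. Its top is bare and slippery (friction about 0.2) from radius 78 to 125 mm: brake there with a fingertip. Over 20 N on the sampler or wheel harms the bearing.
- carousel (a joint): Wheel angle, rad, growing counter-clockwise seen from above, not wrapped; the hole is over the slot at 0 and every whole number of turns (2 pi). At the start it is already turning counter-clockwise at 2.5 to 4.5 rad/s and coasts, losing about 0.12 rad/s each second. Once stopped it stays where left, but any touch moves it.
- hole (a point): Centre, at the top face, of the through hole (16 mm diameter) in the red lug of the wheel, 145 mm from the axis. The lug is 44 mm radial, 40 mm wide, 10 mm thick, its top flush with the wheel's top (72 mm above the table); it reaches to radius 167 mm and passes 10 mm above the yellow ear.
- pin_head (a point): Centre of the knurled aluminium head of the locking pin: head 24 mm diameter, 40 mm high, axis upright (its own z up). Below it a steel shank 12 mm diameter, 40 mm long, the last 10 mm tapering to 6 mm; the shoulder lies 20 mm and the tip 60 mm below this point. About 90 g. It starts standing in its rack, shoulder on the rack's top.
- pin_shoulder (a point): Centre of the shoulder (underside of the head) of the pin, 40 mm above its tip. Fully home, it rests on the top of the red lug.
- pin_rack: Fixed grey block 56 x 56 mm, 46 mm high, with a 14 mm hole, 43 mm deep, in the middle of its top that holds the pin; origin at the centre of its underside.
- reagent: Bystander: amber reagent bottle with blue cap, 64 mm diameter, 130 mm high, origin at the centre of its underside.
- beaker: Bystander: open glass beaker, 72 mm diameter, 85 mm high, origin at the centre of its underside.
- screwdriver: Bystander: red-handled screwdriver, about 200 mm long, lying on the table, origin at the middle of its underside, along its own x.
Not all that is in view belongs to the job. Of the things that look like the part that bears pin_head, the middle-sized one is meant.

How it is judged:
By the outcome, as a careful person would: the job done as asked, in the order asked, and still so for the second after the job is handed in, with the robot touching nothing.
It also fails if it takes over 67 s, if anything falls off the work surface, if the arm or the gripper's body presses on something with over 40 N, if the wrist force passes 120 N, or if a joint passes its speed limit or range.

### The arm

A 6-joint arm with a two-finger parallel gripper is mounted at the origin on the work surface. World frame = base frame: x ahead of the robot, y to its left, z up, the work surface at z = 0. Lengths are in m, angles in rad, forces in N, time in s.
With the tool pointing down it reaches from about 0.35 to 0.975 m from the base axis. Payload 4.9 kg.
Tool frame: the origin (TCP) lies midway between the tips of the shut fingers; the grasp point (between the pads) lies 19 mm behind it; z points along the fingers, y is the line along which they close (so a half turn about z gives the same grasp; the last joint's range is limited). The gripper opens to 85 mm and grips with 20 to 120 N. Pads are 22 mm wide; open, the fingers measure 114 mm over their backs; the gripper's body (76 mm by 85 mm) begins 54 mm behind the grasp point. The pads swing forward as they close: fully open they stand 13 mm farther back than shut.
Start: joints at [1.094, 0.053, 1.613, -0, 1.476, -0.119], TCP at [0.219, 0.585, 0.204] pointing down, gripper open.
Joint ranges: [-3.01, 3.01], [-1.01, 2.22], [0.06, 2.58], [-1.02, 4.17], [0.09, 2.62], [-3.14, 3.14]. Speed limits (rad/s): [2.57, 2.57, 3.14, 3.14, 3.14, 3.14].

### API

Orientations are given as a unit quaternion [w, x, y, z].
In Python, from plant import * gives the robot as it stands.
- The arm moves only by the tool jog_arm, never from a script. Its argument "targets" is a list of rows, each a list of 3 entries, a list of its own where there are three numbers: the shift along the tool's x, y, z in units of 25 mm (1.0 is 25 mm), then the turn, a rotation vector about the tool's x, y, z in units of 8 degrees (1.0 is 8 degrees), then the opening in per cent of the stroke, from 0 (shut) to 100 (fully open). A call has 1 to 8 rows; each row is the pose to reach, as a shift and turn from the pose commanded when the call began, along the tool's axes at that moment; what a row does not reach only later rows make up. A row lasts 1/8 s, in which the tool goes at most 62.5 mm and 10.7 degrees, less where a joint would pass 70% of its speed; a pose out of reach is approached as far as the arm can. A call with a gripper value outside its range is refused whole. The fingers move at their own pace and stop on an object; the grip force is fixed at half the most. Time passes only in rows, so rows that repeat a pose let the fingers close. It gives the time, the measured TCP pose, the force, the opening and the grip force at its end, in the units of the state.
- state(): the state, without advancing time (a new reading comes with each control period).
- grab_frame(name): name is "side" or "top" or "wrist"; returns (picture, depth): 420x560x3 uint8, red, green, blue; 420x560 float32, m along the optical axis (not along the pixel's ray), 0 where there is no reading.
- camera_params(name): a dict with "fovy" (degrees; the focal length in pixels is half the picture's height over the tangent of half this angle, whatever the lens; pixels are square), "cx", "cy" (the principal point, pixels), "dist" ([k1, k2, p1, p2, k3] as OpenCV has them; the pictures are not rectified), "rvec" (rotation vector, rad) and "tvec" (3), from world to camera coordinates, as OpenCV has them; the wrist camera has in their place "hand_eye" (4x4, takes a point from camera to tool coordinates, whose origin is the TCP and whose axes are the flange's). Camera axes: x right, y down, z forward; pixel columns grow to the right and rows downward; lengths in m; the calibration is good to about 2 mm. A picture is of the moment at which its call begins: read the wrist's pose just before it. camera_params takes no time and is no camera call.
- job_done(): hands the job in; it is judged then, once.
The state is a dict: "time": time; "joint_pos": joint angles; "joint_vel": joint speeds; "joint_efforts": joint torques, N m; "tool_pos": TCP position; "tool_rot": TCP orientation; "contact_force": force on the tool from outside, world axes, zero at the start; "ft_torque": the same for the moment, N m; "gripper_width": opening from 0.0 (shut) to 1.0 (fully open); "grasp_force": force on a finger pad.
Only numpy, scipy, OpenCV 4.12 (cv2) and the standard library are available. Lean on these libraries where they do the work, as an engineer would, in place of code of your own. Each camera call takes 0.05 s, during which the arm holds its last target. There are 200 camera calls.

## Working session

There is one attempt and no reset: what is moved stays moved. The work goes in short steps, Python scripts to look and compute and a tool call to move; the robot and the scene stay as the last step left them, time stands still between calls to the robot, and variables do not carry over. Pictures are saved under pics/ and viewed, at most 10 in all, crops included, and the job is handed in when it is done.

Besides the shell and the picture viewer there is one more tool, called after "Call:" by a JSON object that holds its "method" and its "body". jog_arm: Moves the arm, as the interface text tells. Its arguments: {"type":"object","properties":{"targets":{"type":"array"}},"required":["targets"]}

```bash
ls; mkdir -p pics; cat > h.py <<'E'
from plant import *
import numpy as np, cv2
from scipy.spatial.transform import Rotation as R
def K(p): 
    f=210/np.tan(np.radians(p["fovy"])/2); return np.array([[f,0,p["cx"]],[0,f,p["cy"]],[0,0,1]])
def cam(name,s=None):
    p=camera_params(name)
    if "hand_eye" in p:
        s=s or state(); q=s["tool_rot"]; T=np.eye(4); T[:3,:3]=R.from_quat([q[1],q[2],q[3],q[0]]).as_matrix(); T[:3,3]=s["tool_pos"]
        T=T@np.array(p["hand_eye"])
    else:
        T=np.eye(4); Rm=cv2.Rodrigues(np.array(p["rvec"],float))[0]; T[:3,:3]=Rm.T; T[:3,3]=-Rm.T@np.array(p["tvec"]).ravel()
    return p,T
def cloud(name,d,pc=None):
    p,T=pc or cam(name)
    v,u=np.mgrid[0:420,0:560]; uv=np.stack([u,v],-1).reshape(-1,1,2).astype(np.float64)
    n=cv2.undistortPoints(uv,K(p),np.array(p["dist"],float)).reshape(420,560,2)
    P=np.concatenate([n*d[...,None],d[...,None]],-1)
    return P@T[:3,:3].T+T[:3,3]
def onplane(pc,u,v,z):
    p,T=pc
    n=cv2.undistortPoints(np.array([[[u,v]]],float),K(p),np.array(p["dist"],float)).ravel()
    r=T[:3,:3]@np.array([n[0],n[1],1]); return T[:3,3]+r*(z-T[2,3])/r[2]
E
python3 - <<'E'
from h import *
s=state();print(s)
for n in ["top","side"]:
    im,d=grab_frame(n);cv2.imwrite(f"pics/{n}0.png",im[...,::-1]);np.save(f"{n}0.npy",d);print(state()["time"],(d>0).mean(),cam(n)[1][:3,3],camera_params(n))
E
```

```text
pics
{'time': 0.0, 'joint_pos': array([ 1.09399067e+00,  5.33454972e-02,  1.61429957e+00,  2.13353439e-05,
        1.47599751e+00, -1.19043312e-01]), 'joint_vel': array([-2.17697372e-03,  8.18765952e-06,  1.53590830e-03, -1.13832373e-04,
        8.99473348e-04,  2.93709925e-04]), 'joint_efforts': array([-1.38542393e-03, -3.93684590e+01, -3.70170772e+01, -2.30671694e-04,
        7.24281606e-03,  1.07522806e-05]), 'tool_pos': array([0.21856692, 0.58481207, 0.20296679]), 'tool_rot': array([-3.11014524e-04,  1.77929622e-01,  9.84042682e-01, -9.76691698e-04]), 'contact_force': array([ 0.12093796, -0.72277726, -0.26371604]), 'ft_torque': array([ 0.01903799,  0.04178345, -0.02201456]), 'grasp_force': 0.0, 'gripper_width': 0.99812424939291}
0.05 0.9958545918367347 [0.44519304 0.03870474 1.32402962] {'fovy': 50.63436834944769, 'cx': 282.812060316151, 'cy': 204.55015872536202, 'dist': array([-0.14841787,  0.        ,  0.        ,  0.        ,  0.        ]), 'rvec': array([ 2.15511166, -2.20598104,  0.094009  ]), 'tvec': array([0.04597631, 0.5522314 , 1.28283904])}
0.1 0.996016156462585 [ 0.33484537 -0.77055412  0.72426424] {'fovy': 49.49430855725669, 'cx': 277.1081442321463, 'cy': 211.80527362509306, 'dist': array([-0.120576,  0.      ,  0.      ,  0.      ,  0.      ]), 'rvec': array([ 2.22330129, -0.2710496 ,  0.15918515]), 'tvec': array([-0.53078854,  0.15354795,  0.96183175])}
```

View pics/top0.png

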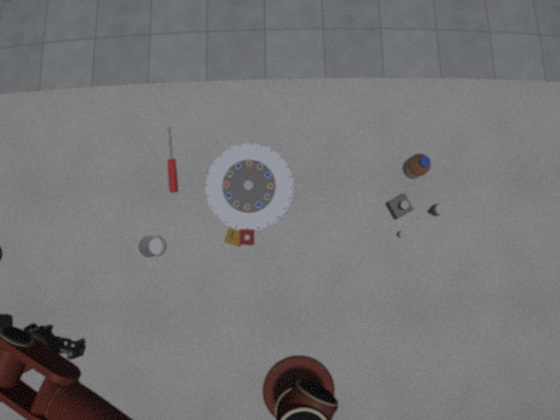

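View pics/side0.png

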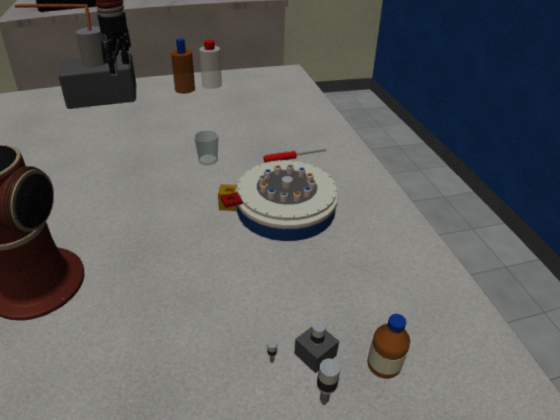

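Top view: wheel centre is about (249,186), with the yellow ear at (233,237) and the red lug at (247,237), turning. The racked pin is at (404,206), with a big decoy at (435,210) and a small one at (399,234). The bottle, beaker and screwdriver are all clear of the path.

```bash
cat > m.py <<'E'
from h import *
im=cv2.imread("pics/top0.png");d=np.load("top0.npy");P=cloud("top",d);pc=cam("top")
hsv=cv2.cvtColor(im,cv2.COLOR_BGR2HSV)
# wheel: heights near .072 in region
m=np.zeros(d.shape,bool);m[130:240,195:305]=1
w=m&(abs(P[...,2]-.072)<.008)&(hsv[...,1]<60)
c=max(cv2.findContours(w.astype(np.uint8),cv2.RETR_EXTERNAL,cv2.CHAIN_APPROX_NONE)[0],key=cv2.contourArea)
el=cv2.fitEllipse(cv2.convexHull(c));print("ellipse",el,"z",np.median(P[w][:,2]))
print("axis by ellipse",onplane(pc,*el[0],.072))
q=np.array([onplane(pc,u,v,.072) for u,v in cv2.convexHull(c)[:,0]]);
print("circle",cv2.minEnclosingCircle(q[:,:2].astype(np.float32)))
yl=m.copy();yl[225:250,220:262]=1
for n,mm in [("ear",(hsv[...,0]>15)&(hsv[...,0]<35)&(hsv[...,1]>120)),("lug",((hsv[...,0]<8)|(hsv[...,0]>172))&(hsv[...,1]>120))]:
    k=yl&mm; 
    k[:215]=0; v,u=np.nonzero(k); print(n,k.sum(),u.mean(),v.mean(),P[k].mean(0),P[k].min(0),P[k].max(0))
for n,(u0,u1,v0,v1) in dict(rack=(383,416,190,222),big=(425,445,200,220),small=(393,404,228,240)).items():
    S=P[v0:v1,u0:u1].reshape(-1,3)
    for lo in(.02,.04,.06,.08,.1):
        k=(S[:,2]>lo)
        if k.sum(): print(n,lo,k.sum(),S[k].mean(0),S[k].min(0)[:2],S[k].max(0))
E
python3 m.py
python3 - <<'E'
import cv2
im=cv2.imread("pics/top0.png")[125:255,190:450]
cv2.imwrite("pics/c1.png",cv2.resize(im,None,fx=3,fy=3,interpolation=cv2.INTER_CUBIC))
E
```

```text
ellipse ((248.62342834472656, 186.13418579101562), (86.20417785644531, 87.13611602783203), 24.45638656616211) z 0.07211593456538423
axis by ellipse [0.60384798 0.12922534 0.072     ]
circle ((0.6052110195159912, 0.1306345909833908), 0.1251765489578247)
ear 164 232.8841463414634 236.6829268292683 [0.46160478 0.17828623 0.05233696] [0.44047054 0.03870474 0.01081053] [0.48388899 0.19899288 1.32402962]
lug 122 245.94262295081967 237.01639344262296 [0.45972076 0.13931188 0.07197686] [0.44253122 0.12182164 0.06571352] [0.47958735 0.15654819 0.07777384]
rack 0.02 426 [ 0.53857723 -0.3040879   0.05962725] [ 0.44519304 -0.34980671] [0.57772381 0.03870474 1.32402962]
rack 0.04 375 [ 0.53928095 -0.30561484  0.06338343] [ 0.44519304 -0.3467244 ] [0.57749032 0.03870474 1.32402962]
rack 0.06 80 [ 0.53611702 -0.29535398  0.12794758] [ 0.44519304 -0.32174407] [0.55182374 0.03870474 1.32402962]
rack 0.08 58 [ 0.53541497 -0.29261958  0.1501441 ] [ 0.44519304 -0.32174407] [0.5500932  0.03870474 1.32402962]
rack 0.1 3 [0.44519304 0.03870474 1.32402962] [0.44519304 0.03870474] [0.44519304 0.03870474 1.32
[... 417 characters left out ...]
76] [0.54028722 0.03870474 1.32402962]
big 0.1 110 [ 0.52099707 -0.38903855  0.15362963] [ 0.44519304 -0.41909776] [0.54028722 0.03870474 1.32402962]
small 0.02 34 [ 0.45573346 -0.26408704  0.20236039] [ 0.44519304 -0.31210784] [0.46342012 0.03870474 1.32402962]
small 0.04 31 [ 0.45572742 -0.26063131  0.21836104] [ 0.44519304 -0.31210784] [0.46342012 0.03870474 1.32402962]
small 0.06 6 [ 0.4496313  -0.07714969  0.90294616] [ 0.44519304 -0.31059275] [0.46277613 0.03870474 1.32402962]
small 0.08 4 [0.44519304 0.03870474 1.32402962] [0.44519304 0.03870474] [0.44519304 0.03870474 1.32402962]
small 0.1 4 [0.44519304 0.03870474 1.32402962] [0.44519304 0.03870474] [0.44519304 0.03870474 1.32402962]
```

View pics/c1.png

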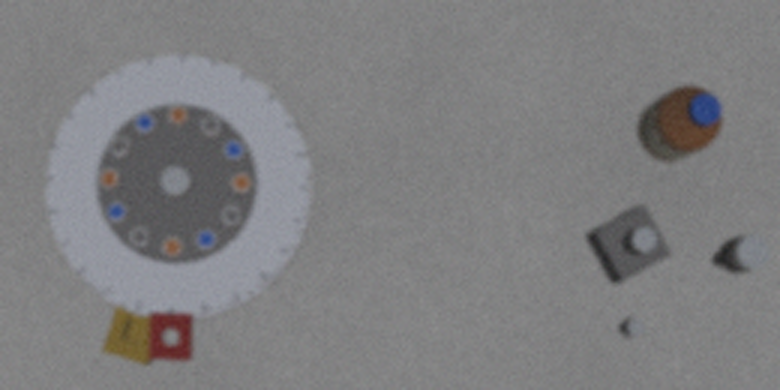

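The crop confirms a rack with its pin at full-picture (404,205), and the slot in the ear at about (232,234). I'll track the lug angle and plan the approach to the wheel's −y side, which keeps the ear visible from above.

```bash
cat >> h.py <<'E'
AX=np.array([.604,.130])
def lug(name="top"):
    t=state()["time"]; pc=cam(name); im,d=grab_frame(name); P=cloud(name,d,pc)
    hsv=cv2.cvtColor(im,cv2.COLOR_RGB2HSV); r=np.hypot(*(np.moveaxis(P[...,:2],-1,0)-AX[:,None,None]))
    red=((hsv[...,0]<8)|(hsv[...,0]>172))&(hsv[...,1]>110)
    k=red&(abs(P[...,2]-.072)<.012)&(r>.12)&(r<.175)
    if k.sum()<15: return t,None,0,im,P
    v,u=np.nonzero(k); c=onplane(pc,u.mean(),v.mean(),.072)[:2]-AX
    return t,np.arctan2(c[1],c[0]),k.sum(),im,P
def rel(goal,yaw=None,s=None):
    "tool-frame shift in 25 mm units to world goal"
    s=s or state(); q=s["tool_rot"]; Rm=R.from_quat([q[1],q[2],q[3],q[0]]).as_matrix()
    return Rm.T@(np.array(goal)-s["tool_pos"])/.025, Rm
E
python3 - <<'E'
from h import *
np.set_printoptions(precision=4,suppress=True)
L=[]
for i in range(8):
    t,a,n,im,P=lug(); L.append((t,a)); print(t,a,n)
    if i==7:
        hsv=cv2.cvtColor(im,cv2.COLOR_RGB2HSV)
        k=(hsv[...,0]>15)&(hsv[...,0]<35)&(hsv[...,1]>120); k[:222]=0;k[255:]=0;k[:,:215]=0;k[:,265:]=0
        v,u=np.nonzero(k);c=onplane(cam("top"),u.mean(),v.mean(),.052)
        print("ear",k.sum(),u.mean(),v.mean(),c,np.hypot(*(c[:2]-AX)),np.arctan2(*(c[:2]-AX)[::-1]))
        cv2.imwrite("pics/ear.png",cv2.resize(im[150:260,190:310,::-1],None,fx=5,fy=5,interpolation=cv2.INTER_CUBIC))
a=np.unwrap([x[1] for x in L]);print("rate",np.polyfit([x[0] for x in L],a,1))
# pin head top
d=np.load("top0.npy");S=cloud("top",d)[190:222,383:416].reshape(-1,3)
k=(S[:,2]>.075)&(S[:,2]<.1);print("head",k.sum(),S[k].mean(0),S[k].min(0),S[k].max(0))
k=(S[:,2]>.038)&(S[:,2]<.052);r=cv2.minAreaRect((S[k][:,:2]*1000).astype(np.float32));print("rack",r)
S=cloud("top",d)[145:185,400:440].reshape(-1,3);k=(S[:,2]>.05)&(S[:,2]<.2);print("bottle",S[k].mean(0),S[k].min(0),S[k].max(0))
print(*rel([.604,.030,.15]))
E
```

```text
0.1 -2.8252568689989817 119
0.15 -2.641519684165798 122
0.2 -2.4602704452256425 121
0.25 -2.271237104996777 121
0.3 -2.089030165711094 119
0.35 -1.9107554549778616 123
0.4 -1.7244699906460839 120
0.45 -1.5474433670890875 122
ear 184 233.83695652173913 236.7663043478261 [0.4614 0.1756 0.052 ] 0.14971952619937326 2.8317966073962095
rate [ 3.6573 -3.1895]
head 61 [ 0.54   -0.3099  0.0853] [ 0.53   -0.3217  0.0759] [ 0.5501 -0.2997  0.0907]
rack ((540.8611450195312, -311.4737548828125), (57.55219268798828, 59.734554290771484), 28.382217407226562)
bottle [ 0.6518 -0.3548  0.0976] [ 0.6245 -0.3932  0.0511] [ 0.6855 -0.3316  0.1355]
[-22.2095 -15.4134   2.1672] [[-0.9367  0.3502 -0.    ]
 [ 0.3502  0.9367 -0.0001]
 [ 0.     -0.0001 -1.    ]]
```

View pics/ear.png

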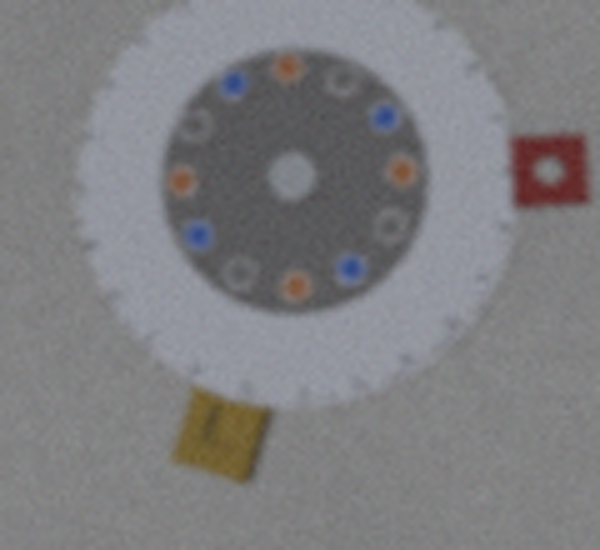

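The ear lies at bearing 2.83 rad (crop (222,436)). The lug is clear of it, and the wheel turns at 3.66 rad/s. I'm moving over the −y side of the wheel with the fingers shut.

Call:
{"method": "jog_arm", "body": {"targets": [[[-22.2,-15.4,2.1],[0,0,0],0],[[-22.2,-15.4,2.1],[0,0,0],0],[[-22.2,-15.4,2.1],[0,0,0],0],[[-22.2,-15.4,2.1],[0,0,0],0],[[-22.2,-15.4,2.1],[0,0,0],0],[[-22.2,-15.4,2.1],[0,0,0],0],[[-22.2,-15.4,2.1],[0,0,0],0],[[-22.2,-15.4,2.1],[0,0,0],0]]}}

```text
time: 1.5
tool_pos: [0.5041, 0.174, 0.1658]
tool_rot: [0.001, 0.178, 0.984, 0.0]
contact_force: [0.6, 0.2, 0.3]
gripper_width: 0.001
grasp_force: 0.0
```

```bash
python3 - <<'E'
from h import *
np.set_printoptions(precision=4,suppress=True)
print(state()["tool_pos"],state()["tool_rot"],rel([.604,.03,.1]))
E
```

```text
[0.5041 0.174  0.1658] [0.0006 0.178  0.984  0.0003] (array([-5.7588, -3.9981,  2.6332]), array([[-0.9366,  0.3503,  0.0012],
       [ 0.3503,  0.9366,  0.0004],
       [-0.001 ,  0.0008, -1.    ]]))
```

Call:
{"method": "jog_arm", "body": {"targets": [[[-5.7,-4.0,1.0],[0,0,0],0],[[-5.7,-4.0,2.0],[0,0,0],0],[[-5.7,-4.0,2.5],[0,0,0],0],[[-5.7,-4.0,2.5],[0,0,0],0],[[-5.7,-4.0,2.5],[0,0,0],0],[[-5.7,-4.0,2.5],[0,0,0],0]]}}

```text
time: 2.25
tool_pos: [0.6018, 0.0334, 0.1044]
tool_rot: [0.001, 0.177, 0.984, 0.0]
contact_force: [0.5, 0.7, -0.6]
gripper_width: -0.0
grasp_force: 0.0
```

```bash
python3 - <<'E'
from h import *
np.set_printoptions(precision=4,suppress=True)
s=state();print(s["tool_pos"],s["contact_force"],rel([.604,.03,.072])[0])
t,a,n,im,P=lug();print(t,a,n)
cv2.imwrite("pics/b.png",im[:,:,::-1])
E
```

```text
[0.6018 0.0334 0.1044] [ 0.5006  0.7127 -0.6093] [-0.1268 -0.0961  1.2957]
2.25 None 0
```

View pics/b.png

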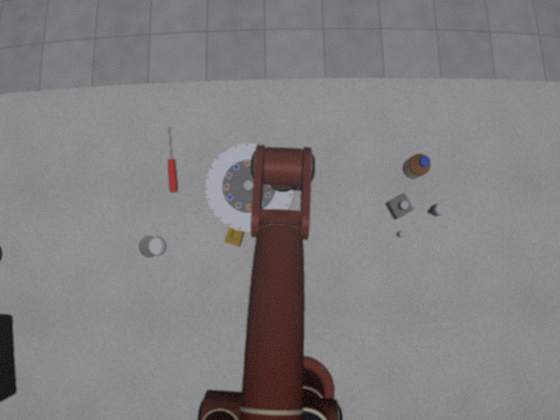

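The arm covers the wheel's right side. The ear at (234,237) stays visible and the lug is hidden for now. I'm descending to just above the wheel.

Call:
{"method": "jog_arm", "body": {"targets": [[[-0.1,0,0.8],[0,0,0],0],[[-0.1,0,1.15],[0,0,0],0],[[-0.1,0,1.15],[0,0,0],0],[[-0.1,0,1.15],[0,0,0],0]]}}

```text
time: 2.8
tool_pos: [0.6038, 0.0314, 0.0741]
tool_rot: [-0.0, 0.178, 0.984, 0.0]
contact_force: [-0.3, -0.7, 0.4]
gripper_width: -0.0
grasp_force: 0.0
```

Call:
{"method": "jog_arm", "body": {"targets": [[[0,0,0.03],[0,0,0],0],[[0,0,0.06],[0,0,0],0],[[0,0,0.06],[0,0,0],0]]}}

```text
time: 3.18
tool_pos: [0.6039, 0.0313, 0.0728]
tool_rot: [0.0, 0.178, 0.984, -0.0]
contact_force: [-1.5, -0.0, -0.3]
gripper_width: 0.001
grasp_force: 0.0
```

Call:
{"method": "jog_arm", "body": {"targets": [[[0,0,0.02],[0,0,0],0],[[0,0,0.02],[0,0,0],0]]}}

```text
time: 3.42
tool_pos: [0.6038, 0.0314, 0.0722]
tool_rot: [-0.0, 0.178, 0.984, -0.0]
contact_force: [-0.1, 0.2, 0.6]
gripper_width: 0.003
grasp_force: 0.0
```

Call:
{"method": "jog_arm", "body": {"targets": [[[0,0,0.02],[0,0,0],0],[[0,0,0.02],[0,0,0],0]]}}

```text
time: 3.68
tool_pos: [0.6038, 0.0314, 0.0716]
tool_rot: [-0.0, 0.178, 0.984, 0.0]
contact_force: [-0.5, 0.1, 0.6]
gripper_width: 0.003
grasp_force: 0.0
```

```bash
python3 - <<'E'
from h import *
F=[]
for i in range(10):
    t,a,n,im,P=lug(); F.append(state()["contact_force"]); print(round(t,2),a,n)
print(np.mean(F,0),np.std(F,0))
E
```

```text
3.67 3.1137552195709963 127
3.73 -3.078972906249441 41
3.77 None 0
3.83 None 0
3.88 None 0
3.92 None 0
3.98 None 0
4.03 -1.982257368966135 50
4.08 -1.9081050333235259 89
4.12 -1.7997974207455556 49
[0.12352314 0.05379667 0.02537247] [0.42862315 0.42925967 0.30140145]
```

Call:
{"method": "jog_arm", "body": {"targets": [[[0,0,0.02],[0,0,0],0],[[0,0,0.02],[0,0,0],0]]}}

```text
time: 4.42
tool_pos: [0.6037, 0.0314, 0.0711]
tool_rot: [-0.0, 0.178, 0.984, -0.0]
contact_force: [0.3, -0.0, 0.5]
gripper_width: 0.0
grasp_force: 0.0
```

Call:
{"method": "jog_arm", "body": {"targets": [[[0,0,0.02],[0,0,0],0],[[0,0,0.02],[0,0,0],0]]}}

```text
time: 4.68
tool_pos: [0.6038, 0.0314, 0.0706]
tool_rot: [-0.0, 0.178, 0.984, -0.0]
contact_force: [-0.5, -0.7, 0.2]
gripper_width: -0.0
grasp_force: 0.0
```

Call:
{"method": "jog_arm", "body": {"targets": [[[0,0,0.02],[0,0,0],0],[[0,0,0.02],[0,0,0],0]]}}

```text
time: 4.92
tool_pos: [0.6038, 0.0314, 0.0702]
tool_rot: [-0.0, 0.178, 0.984, -0.0]
contact_force: [-0.1, -0.2, 0.2]
gripper_width: -0.005
grasp_force: 0.0
```

Call:
{"method": "jog_arm", "body": {"targets": [[[0,0,0.02],[0,0,0],0],[[0,0,0.02],[0,0,0],0]]}}

```text
time: 5.18
tool_pos: [0.6038, 0.0314, 0.0697]
tool_rot: [-0.0, 0.178, 0.984, -0.0]
contact_force: [0.6, 0.0, 1.0]
gripper_width: -0.001
grasp_force: 0.0
```

```bash
python3 - <<'E'
from h import *
F=[]
for i in range(10):
    t,a,n,im,P=lug(); F.append(state()["contact_force"]); print(round(t,2),a,n)
print(np.mean(F,0),np.std(F,0))
print(P[160:215,215:245][...,2].mean(), np.median(P[205:225,225:245][...,2]))
E
```

```text
5.17 1.4217242489618125 119
5.22 1.5733161984378403 122
5.28 1.717851529197341 123
5.33 1.8649748471890324 125
5.38 2.016795782747541 123
5.42 2.161026200476333 125
5.47 2.309757946246976 124
5.53 2.4501462634746227 125
5.58 2.6038488035647043 129
5.62 2.7486549586221454 145
[ 0.12069454 -0.14812245  0.16340534] [0.56806291 0.32577973 0.45908251]
0.07541470036553646 0.07221920352289923
```

Call:
{"method": "jog_arm", "body": {"targets": [[[0,0,0.02],[0,0,0],0],[[0,0,0.02],[0,0,0],0]]}}

```text
time: 5.92
tool_pos: [0.6038, 0.0314, 0.0691]
tool_rot: [-0.0, 0.178, 0.984, -0.0]
contact_force: [-0.2, 0.2, -1.3]
gripper_width: 0.001
grasp_force: 0.0
```

Call:
{"method": "jog_arm", "body": {"targets": [[[0,0,0.02],[0,0,0],0],[[0,0,0.02],[0,0,0],0]]}}

```text
time: 6.18
tool_pos: [0.6038, 0.0314, 0.0686]
tool_rot: [-0.0, 0.178, 0.984, -0.0]
contact_force: [0.2, 0.3, -0.5]
gripper_width: 0.002
grasp_force: 0.0
```

Call:
{"method": "jog_arm", "body": {"targets": [[[0,0,0.02],[0,0,0],0],[[0,0,0.02],[0,0,0],0]]}}

```text
time: 6.42
tool_pos: [0.6038, 0.0313, 0.0682]
tool_rot: [-0.0, 0.178, 0.984, -0.0]
contact_force: [-0.1, -0.2, -1.2]
gripper_width: 0.001
grasp_force: 0.0
```

```bash
python3 - <<'E'
from h import *
F=[]
for i in range(10):
    t,a,n,im,P=lug(); F.append(state()["contact_force"]); print(round(t,2),a,n)
print(np.mean(F,0),np.std(F,0))
E
```

```text
6.42 None 0
6.47 None 0
6.53 None 0
6.58 -0.7983403296862381 38
6.62 -0.7007202071110399 76
6.67 -0.5775695088374438 107
6.72 -0.4534085634573146 121
6.78 -0.31797803945887504 113
6.83 -0.182314452485866 112
6.88 -0.04472580152506774 107
[-0.07159614  0.44449153 -0.09618342] [0.40017295 0.43616611 0.55040993]
```

Call:
{"method": "jog_arm", "body": {"targets": [[[0,0,0.02],[0,0,0],0],[[0,0,0.02],[0,0,0],0]]}}

```text
time: 7.18
tool_pos: [0.6038, 0.0314, 0.0677]
tool_rot: [-0.0, 0.178, 0.984, -0.0]
contact_force: [-0.5, 0.6, -0.6]
gripper_width: -0.003
grasp_force: 0.0
```

Call:
{"method": "jog_arm", "body": {"targets": [[[0,0,0.02],[0,0,0],0],[[0,0,0.02],[0,0,0],0]]}}

```text
time: 7.42
tool_pos: [0.6038, 0.0313, 0.0671]
tool_rot: [-0.0, 0.178, 0.984, -0.0]
contact_force: [-0.0, -0.2, 1.1]
gripper_width: -0.001
grasp_force: 0.0
```

```bash
python3 - <<'E'
from h import *
im,d=grab_frame("side");cv2.imwrite("pics/s2.png",cv2.resize(im[120:270,180:390,::-1],None,fx=3.5,fy=3.5))
E
```

```text
(no output)
```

View pics/s2.png

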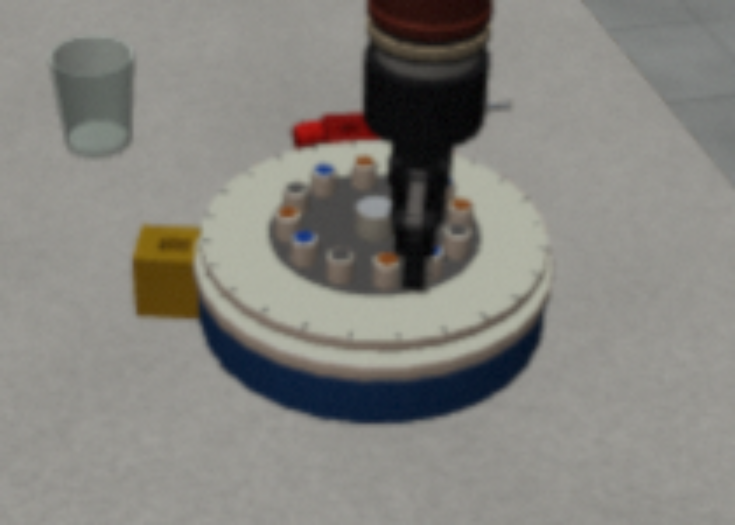

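The fingertip sits at crop (413,290), i.e. pixel (298,203), over the white ring. I'll compare its height with the wheel using the calibration.

```bash
python3 - <<'E'
from h import *
np.set_printoptions(precision=4,suppress=True)
pc=cam("side")
print(pc[1][:3,3])
s=state();print(s["tool_pos"])
im,d=grab_frame("side");P=cloud("side",d,pc)
for v in range(192,212,2): print(v,P[v,298],im[v,298])
for z in(.066,.07,.074,.078,.082,.09): print(z,cv2.projectPoints(np.array([[s["tool_pos"][0],s["tool_pos"][1],z]]),camera_params("side")["rvec"],camera_params("side")["tvec"],K(pc[0]),pc[0]["dist"])[0].ravel())
E
```

```text
[ 0.3348 -0.7706  0.7243]
[0.6038 0.0314 0.0672]
192 [0.5933 0.0025 0.1438] [ 8  8 10]
194 [0.5984 0.017  0.1273] [14 14 14]
196 [0.5996 0.0198 0.1195] [17 16 17]
198 [0.6003 0.0211 0.1129] [12 13 14]
200 [0.6018 0.0245 0.1046] [13 13 14]
202 [0.5999 0.0181 0.1038] [40 41 38]
204 [0.6105 0.0488 0.0737] [158 162 147]
206 [0.6093 0.0442 0.0714] [175 178 164]
208 [0.6059 0.0335 0.074 ] [176 178 163]
210 [0.6033 0.0248 0.0751] [175 178 163]
0.066 [297.2159 211.3518]
0.07 [297.2959 210.0082]
0.074 [297.3763 208.6585]
0.078 [297.457  207.3026]
0.082 [297.5381 205.9403]
0.09 [297.7011 203.1969]
```

The tip reads about 0.09 m in the picture, so it is still some 20 mm above the wheel, which agrees with the zero force. I'll go down 10 mm and remeasure the tip.

Call:
{"method": "jog_arm", "body": {"targets": [[[0,0,0.1],[0,0,0],0],[[0,0,0.2],[0,0,0],0],[[0,0,0.3],[0,0,0],0],[[0,0,0.4],[0,0,0],0],[[0,0,0.4],[0,0,0],0]]}}

```text
time: 8.15
tool_pos: [0.6035, 0.0314, 0.0568]
tool_rot: [-0.0, 0.178, 0.984, -0.0]
contact_force: [-0.5, 0.2, 0.4]
gripper_width: -0.003
grasp_force: 0.0
```

```bash
cat >> h.py <<'E'
def tip():
    pc=cam("side"); s=state(); im,d=grab_frame("side"); P=cloud("side",d,pc)
    for v in range(198,222): print(v,im[v,292:304].mean(-1).astype(int),P[v,298].round(3))
E
python3 - <<'E'
from h import *
tip();s=state();print(s["time"],s["tool_pos"],s["contact_force"],s["gripper_width"])
E
```

```text
198 [72 68 56 33 15 13 18 11 19 44 62 69] [0.6   0.021 0.113]
199 [73 70 53 27 13 16 10 15 22 45 65 70] [0.6   0.019 0.112]
200 [73 70 54 23 11 12 15 10 24 51 66 72] [0.601 0.024 0.105]
201 [71 68 55 23 11 13 14 15 28 54 70 92] [0.599 0.015 0.109]
202 [ 73  69  54  25  14  12  13  13  28  53  98 135] [0.6   0.019 0.103]
203 [ 77  72  56  24  17  15  14  15  32  61 111 155] [0.602 0.023 0.097]
204 [116  92  55  20  13  15  12  12  34  65 119 164] [0.601 0.021 0.096]
205 [145 110  62  27  18  19  14  20  35  69 124 168] [0.6   0.018 0.095]
206 [165 139 104  79  70  64  57  55  63  95 140 170] [ 0.335 -0.771  0.724]
207 [172 165 155 149 146 145 137 125 127 141 164 172] [0.607 0.037 0.074]
208 [173 173 172 170 172 170 167 164 164 167 172 173] [0.606 0.034 0.074]
209 [171 175 174 173 172 174 174 173 171 172 173 173] [0.606 0.033 0.071]
210 [173 172 173 173 173 174 174 172 172 172 173 173] [0.604 0.027 0.073]
211 [173 173 172 173 174 172 172 172 173 173 173 174] [0.603 0.023 0.073]
212 [173 174 175 173 172 173 174 172 170 175 173 174] [0.601 0.018 0.074]
213 [173 173 174 172 170 175 174 173 172 173 172 172] [0.601 0.016 0.073]
214 [174 173 172 166 161 171 173 173 172 174 174 172] [0.6   0.013 0.073]
215 [172 174 171 155 149 172 172 171 169 171 170 165] [0.599 0.01  0.073]
216 [171 170 167 152 146 164 165 159 150 139 130 124] [0.599 0.009 0.07 ]
217 [131 131 131 125 121 126 126 121 116 104  98  96] [0.598 0.007 0.069]
218 [101 102 101  98  97  98 101 100  98  98  99 103] [0.598 0.005 0.068]
219 [104 101 102 103 103 107 115 122 126 139 149 151] [0.598 0.005 0.064]
220 [153 151 152 149 151 153 156 159 161 166 171 171] [0.601 0.013 0.055]
221 [171 171 172 172 173 173 170 172 173 171 174 173] [0.599 0.008 0.056]
8.2 [0.60370777 0.03136305 0.05703442] [-0.31510781 -0.1834989  -0.03320546] -0.0006766245059797841
```

```bash
python3 - <<'E'
from h import *
np.set_printoptions(precision=4,suppress=True)
pc=cam("wrist");print(np.array(pc[0]["hand_eye"]))
im,d=grab_frame("wrist");P=cloud("wrist",d,pc)
cv2.imwrite("pics/w.png",im[...,::-1])
z=P[...,2][d>0];h,e=np.histogram(z,bins=np.arange(-.02,.2,.004));print([(round(a,3),b) for a,b in zip(e,h) if b>1000])
E
```

```text
[[-0.0003 -0.9565 -0.2919  0.0758]
 [ 1.     -0.0003 -0.0003  0.0001]
 [ 0.0002 -0.2919  0.9565 -0.1697]
 [ 0.      0.      0.      1.    ]]
[(np.float64(-0.004), np.int64(34461)), (np.float64(0.0), np.int64(42561)), (np.float64(0.068), np.int64(31834)), (np.float64(0.072), np.int64(52763)), (np.float64(0.076), np.int64(1895)), (np.float64(0.08), np.int64(1998)), (np.float64(0.084), np.int64(2094)), (np.float64(0.088), np.int64(5733)), (np.float64(0.092), np.int64(10093)), (np.float64(0.128), np.int64(1333)), (np.float64(0.132), np.int64(1771)), (np.float64(0.136), np.int64(2752)), (np.float64(0.14), np.int64(3979)), (np.float64(0.144), np.int64(2170)), (np.float64(0.148), np.int64(2579)), (np.float64(0.152), np.int64(4049)), (np.float64(0.156), np.int64(5059)), (np.float64(0.16), np.int64(5083)), (np.float64(0.164), np.int64(5294)), (np.float64(0.168), np.int64(6606)), (np.float64(0.172), np.int64(4010)), (np.float64(0.176), np.int64(2031))]
```

View pics/w.png

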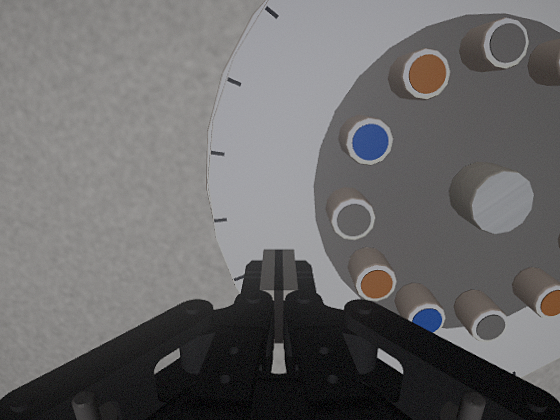

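The wrist view puts the wheel at z 0.072 and the fingertips at about (278,255), so the pose reading is right. I'll measure where the tips lie relative to the TCP.

```bash
python3 - <<'E'
from h import *
np.set_printoptions(precision=4,suppress=True)
pc=cam("wrist");im,d=grab_frame("wrist")
T=np.array(pc[0]["hand_eye"]);P=cloud("wrist",d,(pc[0],T))
for v in range(246,345,6): print(v,P[v,268],P[v,278],P[v,290],im[v,268].mean())
print(state()["tool_pos"],state()["time"])
E
```

```text
246 [ 0.0065 -0.0049 -0.015 ] [ 0.0069 -0.0001 -0.0158] [ 0.0063  0.0057 -0.0145] 162.0
252 [ 0.0122 -0.0043 -0.0339] [ 0.0122 -0.0001 -0.0338] [ 0.0126  0.005  -0.0346] 82.66666666666667
258 [ 0.0124 -0.0041 -0.04  ] [ 0.0131 -0.0001 -0.0414] [ 0.0128  0.0048 -0.0408] 84.0
264 [ 0.0125 -0.004  -0.0455] [ 0.013  -0.0001 -0.0465] [ 0.0126  0.0046 -0.0458] 80.66666666666667
270 [ 0.0131 -0.0038 -0.0516] [ 0.0127 -0.     -0.0509] [ 0.0125  0.0045 -0.0504] 80.66666666666667
276 [ 0.0129 -0.0037 -0.0559] [ 0.0129 -0.     -0.0558] [ 0.0125  0.0044 -0.0552] 78.66666666666667
282 [ 0.0119 -0.0036 -0.0584] [ 0.0119 -0.     -0.0584] [ 0.0125  0.0042 -0.0594] 76.66666666666667
288 [ 0.0128 -0.0035 -0.064 ] [ 0.0125 -0.     -0.0635] [ 0.0129  0.0041 -0.0641] 75.66666666666667
294 [ 0.0137 -0.0033 -0.0693] [ 0.0108 -0.     -0.0646] [ 0.0137  0.0039 -0.0692] 26.666666666666668
300 [ 0.0132 -0.0032 -0.072 ] [ 0.0084 -0.     -0.0645] [ 0.0133  0.0038 -0.0723] 37.0
306 [ 0.0132 -0.0031 -0.0754] [ 0.0059 -0.     -0.0644] [ 0.0132  0.0037 -0.0754] 28.0
312 [ 0.0128 -0.0031 -0.0781] [ 0.0037 -0.     -0.0648] [ 0.0136  0.0036 -0.0791] 33.0
318 [ 0.0135 -0.003  -0.0821] [ 0.0008 -0.     -0.0642] [ 0.0128  0.0035 -0.0811] 29.666666666666668
324 [ 0.0129 -0.0029 -0.0841] [-0.001  -0.     -0.0651] [ 0.013   0.0034 -0.0843] 14.666666666666666
330 [ 0.0101 -0.003  -0.0831] [-0.0041 -0.     -0.0644] [ 0.0126  0.0034 -0.0865] 19.666666666666668
336 [ 0.0019 -0.0033 -0.0754] [-0.007 -0.    -0.064] [ 0.0099  0.0034 -0.0856] 31.0
342 [ 0.0003 -0.0032 -0.0764] [-0.0088 -0.     -0.0652] [ 0.001   0.0038 -0.0773] 30.333333333333332
[0.6039 0.0314 0.0573] 8.3
```

The fingertips actually end 31–32 mm behind the reported TCP, so the real tip z is the reported z plus 0.031. Contact is expected at a reported z of about 0.041.

Call:
{"method": "jog_arm", "body": {"targets": [[[0,0,0.2],[0,0,0],0],[[0,0,0.4],[0,0,0],0],[[0,0,0.52],[0,0,0],0],[[0,0,0.52],[0,0,0],0]]}}

```text
time: 8.8
tool_pos: [0.6043, 0.0313, 0.0445]
tool_rot: [0.0, 0.178, 0.984, 0.0]
contact_force: [1.6, -0.0, 1.2]
gripper_width: -0.001
grasp_force: 0.4
```

Call:
{"method": "jog_arm", "body": {"targets": [[[0,0,0.02],[0,0,0],0],[[0,0,0.02],[0,0,0],0]]}}

```text
time: 9.05
tool_pos: [0.6042, 0.0314, 0.0441]
tool_rot: [0.0, 0.178, 0.984, 0.0]
contact_force: [0.6, -0.5, 1.4]
gripper_width: 0.001
grasp_force: 0.9
```

Call:
{"method": "jog_arm", "body": {"targets": [[[0,0,0.02],[0,0,0],0],[[0,0,0.02],[0,0,0],0]]}}

```text
time: 9.3
tool_pos: [0.6041, 0.0312, 0.0436]
tool_rot: [0.0, 0.178, 0.984, -0.0]
contact_force: [-0.5, -1.2, 3.6]
gripper_width: 0.002
grasp_force: 1.8
```

Call:
{"method": "jog_arm", "body": {"targets": [[[0,0,0.02],[0,0,0],0],[[0,0,0.02],[0,0,0],0]]}}

```text
time: 9.55
tool_pos: [0.6043, 0.0311, 0.0433]
tool_rot: [0.001, 0.178, 0.984, -0.0]
contact_force: [-0.4, -1.2, 4.7]
gripper_width: 0.001
grasp_force: 2.6
```

```bash
cat > w.py <<'E'
from h import *
F=[];L=[]
for i in range(6):
    t,a,n,im,P=lug(); F.append(state()["contact_force"]); L.append((round(t,2),a and round(a,3),n))
print(L,np.mean(F,0).round(2),state()["tool_pos"].round(4))
E
python3 w.py
```

```text
[(9.55, None, 0), (9.6, None, 0), (9.65, None, 0), (9.7, None, 0), (9.75, None, 0), (9.8, None, 0)] [-0.35 -1.35  4.95] [0.6043 0.0311 0.0433]
```

Contact is holding at about 5 N, and the wheel appears stopped with the lug hidden from above. Checking the side and wrist cameras.

```bash
python3 - <<'E'
from h import *
for n in ("side","wrist","side"):
    t,a,k,im,P=lug(n);print(n,t,a,k)
E
```

```text
side 9.85 -1.298414314728403 270
wrist 9.9 -1.2272297173262698 259
side 9.95 -1.2987105871497437 270
```

The wheel is stopped with the lug at −1.30 rad and needs about −2.15 rad. I'll drag it gently clockwise with the fingertip along the arc.

```bash
cat >> h.py <<'E'
def arc(dphi,n,s=None):
    s=s or state();q=s["tool_rot"]; Rm=R.from_quat([q[1],q[2],q[3],q[0]]).as_matrix()
    c=s["tool_pos"][:2]-AX; u=np.arange(1,n+1)/n; ph=dphi*(u-np.sin(2*np.pi*u)/(2*np.pi))
    prev=np.zeros(3); out=[]
    for i,p in enumerate(ph):
        D=np.r_[R.from_euler('z',p).as_matrix()[:2,:2]@c-c,0]; v=Rm.T@D/.025
        out.append((v-prev)[:2].round(2))
        if i%8==7 or i==n-1: print([list(map(float,o)) for o in out]); prev=v; out=[]
E
python3 -c "
from h import *
arc(-2.15,24)"
```

```text
[[0.0, -0.0], [0.03, -0.01], [0.1, -0.04], [0.23, -0.08], [0.44, -0.14], [0.74, -0.2], [1.14, -0.25], [1.63, -0.25]]
[[0.56, 0.07], [1.17, 0.25], [1.78, 0.55], [2.35, 0.96], [2.84, 1.47], [3.22, 2.03], [3.48, 2.61], [3.64, 3.16]]
[[0.07, 0.48], [0.08, 0.88], [0.06, 1.19], [0.03, 1.41], [0.01, 1.55], [-0.01, 1.62], [-0.01, 1.65], [-0.01, 1.65]]
```

Call:
{"method": "jog_arm", "body": {"targets": [[[0.01,0,0],[0,0,0],0],[[0.03,-0.01,0],[0,0,0],0],[[0.1,-0.04,0],[0,0,0],0],[[0.23,-0.08,0],[0,0,0],0],[[0.44,-0.14,0],[0,0,0],0],[[0.74,-0.2,0],[0,0,0],0],[[1.14,-0.25,0],[0,0,0],0],[[1.63,-0.25,0],[0,0,0],0]]}}

```text
time: 11.0
tool_pos: [0.5634, 0.0401, 0.0431]
tool_rot: [0.0, 0.178, 0.984, 0.0]
contact_force: [-0.1, 0.5, 4.3]
gripper_width: 0.003
grasp_force: 2.6
```

Call:
{"method": "jog_arm", "body": {"targets": [[[0.56,0.07,0],[0,0,0],0],[[1.17,0.25,0],[0,0,0],0],[[1.78,0.55,0],[0,0,0],0],[[2.35,0.96,0],[0,0,0],0],[[2.84,1.47,0],[0,0,0],0],[[3.22,2.03,0],[0,0,0],0],[[3.48,2.61,0],[0,0,0],0],[[3.64,3.16,0],[0,0,0],0]]}}

```text
time: 12.0
tool_pos: [0.5057, 0.1465, 0.043]
tool_rot: [0.0, 0.178, 0.984, 0.0]
contact_force: [1.0, 0.2, 4.9]
gripper_width: -0.002
grasp_force: 2.5
```

Call:
{"method": "jog_arm", "body": {"targets": [[[0.07,0.48,0],[0,0,0],0],[[0.08,0.88,0],[0,0,0],0],[[0.06,1.19,0],[0,0,0],0],[[0.03,1.41,0],[0,0,0],0],[[0.01,1.55,0],[0,0,0],0],[[-0.01,1.62,0],[0,0,0],0],[[-0.01,1.65,0],[0,0,0],0],[[-0.01,1.65,0],[0,0,0],0]]}}

```text
time: 13.0
tool_pos: [0.5206, 0.1845, 0.0429]
tool_rot: [0.0, 0.178, 0.984, 0.0]
contact_force: [0.8, 0.6, 5.2]
gripper_width: 0.001
grasp_force: 2.7
```

```bash
python3 - <<'E'
from h import *
for n in ("side","wrist","top"):
    t,a,k,im,P=lug(n);print(n,t,a,k)
s=state();print(s["tool_pos"],s["contact_force"])
E
```

```text
side 13.0 2.834304284825179 186
wrist 13.05 2.7856727593354917 9349
top 13.1 2.7744335135912883 120
[0.52055719 0.18446239 0.04297972] [ 0.05079569 -0.07116908  5.62943871]
```

```bash
python3 - <<'E'
from h import *
t,a,n,im,P=lug("wrist");cv2.imwrite("pics/w2.png",im[...,::-1]);print(a,n)
E
```

```text
2.785916152748376 9362
```

View pics/w2.png

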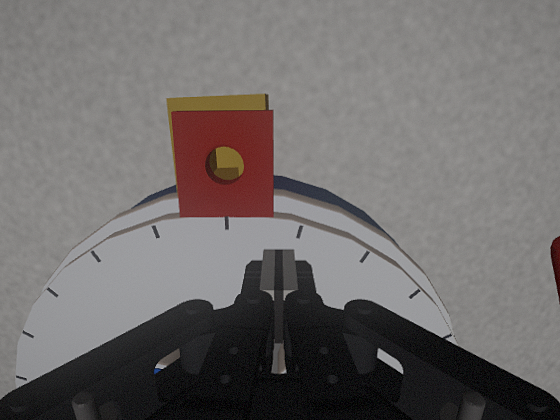

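The wrist view shows the lug (hole at (225,164)) nearly over the ear. Ear outer corners are (168,98) and (267,94); lug outer corners are (173,111) and (273,110). Converting both to bearings.

```bash
python3 - <<'E'
from h import *
np.set_printoptions(precision=4,suppress=True)
pc=cam("wrist")
for n,pts,z in (("ear",[(168,98),(267,94)],.052),("lug",[(173,111),(273,110)],.072),("hole",[(225,164)],.072)):
    Q=np.array([onplane(pc,*p,z)[:2] for p in pts]);m=Q.mean(0)-AX
    print(n,Q,"mid r,ang",np.hypot(*m),np.arctan2(m[1],m[0]))
    if len(Q)>1: e=Q[1]-Q[0]; print(" width",np.hypot(*e)," normal dir",np.arctan2(e[1],e[0])+np.pi/2,np.arctan2(e[1],e[0])-np.pi/2)
arc(.04,5)
E
```

```text
ear [[0.4329 0.1649]
 [0.4471 0.2067]] mid r,ang 0.17325769091129503 2.8136732846419346
 width 0.0441507885150241  normal dir 2.8145061252436925 -0.3270865283461004
lug [[0.4402 0.1704]
 [0.4538 0.2073]] mid r,ang 0.16764919808515008 2.783031230212475
 width 0.039327605280525715  normal dir 2.786974332628592 -0.35461832096120105
hole [[0.467  0.1814]] mid r,ang 0.1463509013009824 2.7827189788962343
[[0.0, -0.01], [0.01, -0.05], [0.02, -0.11], [0.03, -0.15], [0.03, -0.16]]
```

I need +0.03 rad, so a small drag of the same kind.

Call:
{"method": "jog_arm", "body": {"targets": [[[0,-0.02,0],[0,0,0],0],[[0.01,-0.06,0],[0,0,0],0],[[0.02,-0.1,0],[0,0,0],0],[[0.02,-0.12,0],[0,0,0],0],[[0.02,-0.12,0],[0,0,0],0]]}}

```text
time: 13.82
tool_pos: [0.5189, 0.1819, 0.043]
tool_rot: [-0.0, 0.178, 0.984, 0.0]
contact_force: [-0.4, -0.0, 5.4]
gripper_width: 0.002
grasp_force: 2.8
```

```bash
cat >> h.py <<'E'
def edges():
    "lug and ear outer edges from the wrist camera"
    t,a,n,im,P=lug("wrist"); print("lug",a,n)
    cv2.imwrite("pics/w%d.png"%(t*100),im[...,::-1])
    pc=cam("wrist"); hsv=cv2.cvtColor(im,cv2.COLOR_RGB2HSV)
    red=((hsv[...,0]<8)|(hsv[...,0]>172))&(hsv[...,1]>110); yel=(hsv[...,0]>15)&(hsv[...,0]<35)&(hsv[...,1]>110)&(hsv[...,2]>90)
    for nm,m,z in (("lug",red,.072),("ear",yel|red,.052)):
        m=m.copy(); m[:,330:]=0; c=max(cv2.findContours(m.astype(np.uint8),cv2.RETR_EXTERNAL,cv2.CHAIN_APPROX_NONE)[0],key=cv2.contourArea)[:,0].astype(float)
        Q=np.array([onplane(pc,*p,z)[:2] for p in c])-AX
        for it in range(2):
            th=2.81 if it==0 else ang
            ax=np.array([np.cos(th),np.sin(th)]); lat=np.array([-ax[1],ax[0]])
            u=Q@ax; l=Q@lat; 
            k=(u>np.percentile(u,99)-.004)&(abs(l-np.median(l))<.02)
            pu,pl=u[k],l[k]; s=np.polyfit(pl,pu,1)[0]; ang=th-np.arctan(s)
        print(nm,"edge r",pu.mean(),"lat mid ang",th+np.arctan2((pl.min()+pl.max())/2,pu.mean()),"normal",ang,"width",pl.max()-pl.min())
E
python3 - <<'E'
from h import *
edges();s=state();print(s["tool_pos"],s["contact_force"],s["time"])
E
```

```text
lug 2.816752643848682 9332
lug edge r 0.16731244253353153 lat mid ang 2.81423355724926 normal 2.792892217945518 width 0.03906561138375807
ear edge r 0.1730915267913272 lat mid ang 2.828841624506204 normal 2.8221770524467367 width 0.03992254778496809
[0.51894678 0.18191199 0.04299292] [0.01649327 0.38995547 5.20613723] 13.875
```

Lug is now at 2.815, the ear at about 2.814–2.825. Lifting straight up, then one check.

Call:
{"method": "jog_arm", "body": {"targets": [[[0,0,-0.1],[0,0,0],0],[[0,0,-0.4],[0,0,0],0],[[0,0,-1.2],[0,0,0],0],[[0,0,-2.0],[0,0,0],0],[[0,0,-2.0],[0,0,0],0]]}}

```text
time: 14.5
tool_pos: [0.5212, 0.182, 0.0962]
tool_rot: [0.003, 0.178, 0.984, 0.001]
contact_force: [-0.4, 1.1, -0.7]
gripper_width: -0.002
grasp_force: 0.0
```

```bash
python3 - <<'E'
from h import *
edges();s=state();print(s["tool_pos"],s["contact_force"],s["time"])
import glob,os
f=max(glob.glob("pics/w*.png"),key=os.path.getmtime);im=cv2.imread(f);print(f)
cv2.imwrite("pics/z.png",cv2.resize(im[90:290,130:330],None,fx=3,fy=3,interpolation=cv2.INTER_CUBIC))
E
```

```text
lug 2.8282949877725674 5091
lug edge r 0.16801345274667426 lat mid ang 2.8288323495105683 normal 2.8055727260187746 width 0.03852382686621157
ear edge r 0.17396259512433085 lat mid ang 2.826561602299819 normal 2.8207322131263974 width 0.03920700097202657
[0.52015337 0.18179099 0.09456227] [ 0.46052652  0.40272708 -0.31765366] 14.55
pics/w1450.png
```

View pics/z.png

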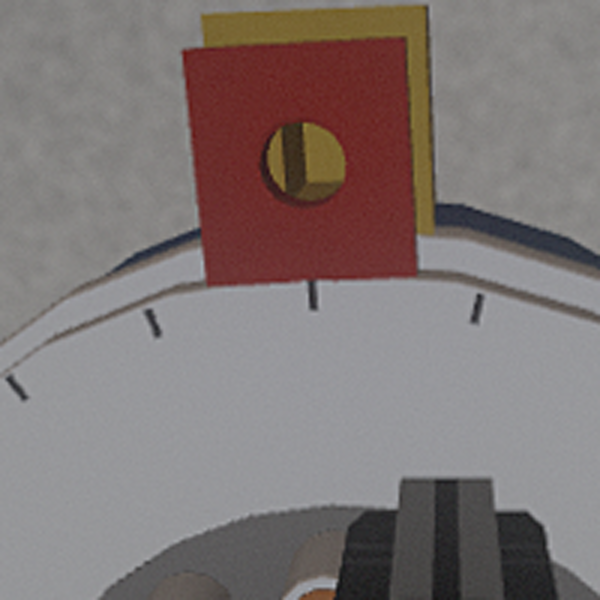

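The lug (outer corners crop (183,48),(407,38)) sits against the ear (outer corners (202,15),(428,5)), with the slot visible through the hole. The arm was still settling, so I'm taking a fresh frame and fitting it.

```bash
python3 - <<'E'
from h import *
np.set_printoptions(precision=4,suppress=True)
for i in range(4): t0=state(); im,d=grab_frame("wrist")
s=state(); pc=cam("wrist"); im,d=grab_frame("wrist"); print(s["tool_pos"],s["joint_vel"].round(4))
old=cv2.imread("pics/w1450.png")[...,::-1]
print("shift",cv2.phaseCorrelate(cv2.cvtColor(np.ascontiguousarray(old[60:200,150:330]),cv2.COLOR_RGB2GRAY).astype(float),cv2.cvtColor(im[60:200,150:330],cv2.COLOR_RGB2GRAY).astype(float)))
sh=cv2.phaseCorrelate(cv2.cvtColor(np.ascontiguousarray(old[60:200,150:330]),cv2.COLOR_RGB2GRAY).astype(float),cv2.cvtColor(im[60:200,150:330],cv2.COLOR_RGB2GRAY).astype(float))[0]
f=lambda x,y:(130+x/3+sh[0],90+y/3+sh[1])
for n,pts,z in (("ear",[(202,15),(428,5)],.052),("lug",[(183,48),(407,38)],.072),("hole",[(303,161)],.072)):
    Q=np.array([onplane(pc,*f(*p),z)[:2] for p in pts]);m=Q.mean(0)-AX
    print(n,Q,"mid r,ang",np.hypot(*m),np.arctan2(m[1],m[0]))
    if len(Q)>1: e=Q[1]-Q[0]; print(" width",np.hypot(*e)," normal",np.arctan2(e[1],e[0])+np.pi/2)
cv2.imwrite("pics/w3.png",im[...,::-1])
for i in range(3): print(lug("top")[:3])
E
```

```text
[0.5184 0.1814 0.0918] [ 0.0022  0.0042  0.0014 -0.0014  0.0011 -0.0004]
shift ((2.091594193403324, 5.216751088408955), 0.8945343785882468)
ear [[0.4334 0.1644]
 [0.4472 0.2059]] mid r,ang 0.17278495510079528 2.8164708204104443
 width 0.04372353763410428  normal 2.8210083281778835
lug [[0.4387 0.1632]
 [0.4512 0.2007]] mid r,ang 0.16733648382417982 2.825886419846029
 width 0.03955377084857547  normal 2.821426501430045
hole [[0.4647 0.1754]] mid r,ang 0.14648472426583403 2.8264589088921155
(14.8, np.float64(2.7810428718401528), np.int64(93))
(14.85, np.float64(2.7820667578342517), np.int64(91))
(14.9, np.float64(2.781294022821765), np.int64(94))
```

The lug at 2.826 against the ear at 2.818 is about 1 mm, well inside the clearance, and the hand is clear. On to the pin, opening the fingers during the move.

Call:
{"method": "jog_arm", "body": {"targets": [[[-0.5,-1.5,-1.9],[0,0,0],0],[[-7.7,-18.1,-1.9],[0,0,0],60],[[-7.7,-18.1,-1.9],[0,0,0],60],[[-7.7,-18.1,-1.9],[0,0,0],60],[[-7.7,-18.1,-1.9],[0,0,0],60],[[-7.7,-18.1,-1.9],[0,0,0],60],[[-7.7,-18.1,-1.9],[0,0,0],60],[[-7.7,-18.1,-1.9],[0,0,0],60]]}}

```text
time: 15.95
tool_pos: [0.5399, -0.2969, 0.14]
tool_rot: [0.0, 0.178, 0.984, 0.0]
contact_force: [1.5, 0.7, -0.3]
gripper_width: 0.6
grasp_force: 0.0
```

```bash
python3 - <<'E'
from h import *
np.set_printoptions(precision=4,suppress=True)
s=state();print(s["tool_pos"],s["joint_vel"],rel([.54,-.31,.14]))
for i in range(2):
    t,a,n,im,P=lug("top"); print(t,a,n)
E
```

```text
[ 0.5399 -0.2969  0.14  ] [-0.6718  0.5735 -0.593   0.0018  0.0157 -0.6696] (array([-0.1868, -0.4885,  0.0008]), array([[-0.9366,  0.3505,  0.0001],
       [ 0.3505,  0.9366,  0.0002],
       [-0.    ,  0.0002, -1.    ]]))
15.95 2.835409396755256 155
16.0 2.836805512786562 152
```

```bash
cat >> h.py <<'E'
def pin():
    np.set_printoptions(precision=4,suppress=True)
    for i in range(3): grab_frame("top")
    s=state();pc=cam("wrist",s);im,d=grab_frame("wrist");P=cloud("wrist",d,pc)
    cv2.imwrite("pics/p%d.png"%(s["time"]*100),im[...,::-1])
    k=(abs(P[...,2]-.086)<.004)&(np.hypot(P[...,0]-.54,P[...,1]+.31)<.03)&(d>0)
    v,u=np.nonzero(k); c=onplane(pc,u.mean(),v.mean(),.086)
    print(s["tool_pos"],"head",k.sum(),u.mean(),v.mean(),c,P[k].min(0),P[k].max(0)); return c
E
python3 - <<'E'
from h import *
c=pin();print(rel([c[0],c[1],.021])[0])
E
```

```text
[ 0.5398 -0.2946  0.1396] head 919 255.24918389553864 219.08052230685527 [ 0.5384 -0.3106  0.086 ] [ 0.5273 -0.3228  0.082 ] [ 0.5507 -0.2993  0.0882]
[-0.1801 -0.6508  4.7478]
```

The pin head is at (0.539,−0.311) with a width of 23.5 mm, which matches. Lining up and descending.

Call:
{"method": "jog_arm", "body": {"targets": [[[-0.18,-0.66,0],[0,0,0],60],[[-0.18,-0.66,1],[0,0,0],60],[[-0.18,-0.66,2],[0,0,0],60],[[-0.18,-0.66,2.5],[0,0,0],60],[[-0.18,-0.66,2.5],[0,0,0],60],[[-0.18,-0.66,2.5],[0,0,0],60]]}}

```text
time: 17.0
tool_pos: [0.5393, -0.3123, 0.079]
tool_rot: [0.001, 0.178, 0.984, -0.0]
contact_force: [-0.3, 0.1, 0.1]
gripper_width: 0.603
grasp_force: 0.0
```

```bash
python3 - <<'E'
from h import *
c=pin();print(rel([c[0],c[1],.021])[0],state()["contact_force"])
E
```

```text
[ 0.5393 -0.3124  0.0791] head 1567 280.6056158264199 247.6828334396937 [ 0.5378 -0.3106  0.086 ] [ 0.5272 -0.3227  0.082 ] [ 0.5503 -0.2994  0.0887]
[0.0792 0.049  2.3153] [ 0.386  -0.5377  0.1847]
```

Call:
{"method": "jog_arm", "body": {"targets": [[[0.05,0.05,0.6],[0,0,0],60],[[0.05,0.05,1.2],[0,0,0],60],[[0.05,0.05,1.8],[0,0,0],60],[[0.05,0.05,2.2],[0,0,0],60],[[0.05,0.05,2.3],[0,0,0],60],[[0.05,0.05,2.3],[0,0,0],60]]}}

```text
time: 17.95
tool_pos: [0.5379, -0.3104, 0.0202]
tool_rot: [0.0, 0.178, 0.984, -0.0]
contact_force: [0.2, -0.3, 0.0]
gripper_width: 0.602
grasp_force: 0.0
```

Call:
{"method": "jog_arm", "body": {"targets": [[[0,0,0],[0,0,0],20],[[0,0,0],[0,0,0],10],[[0,0,0],[0,0,0],0],[[0,0,0],[0,0,0],0],[[0,0,0],[0,0,0],0]]}}

```text
time: 18.58
tool_pos: [0.5385, -0.3107, 0.0212]
tool_rot: [0.001, 0.178, 0.984, -0.0]
contact_force: [-0.4, -1.7, 5.7]
gripper_width: 0.264
grasp_force: 58.7
```

Gripped at 22 mm with 59 N. Lifting.

Call:
{"method": "jog_arm", "body": {"targets": [[[0,0,-0.3],[0,0,0],0],[[0,0,-1.2],[0,0,0],0],[[0,0,-2.4],[0,0,0],0],[[0,0,-3.6],[0,0,0],0],[[0,0,-4.5],[0,0,0],0],[[0,0,-4.5],[0,0,0],0],[[0,0,-4.5],[0,0,0],0]]}}

```text
time: 19.45
tool_pos: [0.537, -0.3096, 0.1311]
tool_rot: [-0.001, 0.178, 0.984, 0.001]
contact_force: [0.8, 1.1, -0.7]
gripper_width: 0.265
grasp_force: 59.7
```

```bash
python3 - <<'E'
from h import *
np.set_printoptions(precision=4,suppress=True)
for i in range(2): x=lug("top");print(x[:3])
s=state();print(s["tool_pos"],s["grasp_force"],s["contact_force"])
pc=cam("side");im,d=grab_frame("side");P=cloud("side",d,pc)
k=(np.hypot(P[...,0]-s["tool_pos"][0],P[...,1]-s["tool_pos"][1])<.02)&(P[...,2]<.2)&(P[...,2]>.06);print("pin pts",k.sum())
v,u=np.nonzero(k)
for r in range(v.min(),v.max()+1,3):
    j=v==r
    if j.any(): print(r,u[j].min(),u[j].max(),P[r,u[j]].mean(0),im[r,u[j]].mean(0).astype(int))
print(rel([.465,.1755,.135])[0])
E
```

```text
(19.45, np.float64(2.835409396755256), np.int64(155))
(19.5, np.float64(2.8357000072301988), np.int64(150))
[ 0.5368 -0.3095  0.1305] 59.74101483821869 [ 0.5595 -0.5397 -1.1437]
pin pts 79
290 313 313 [ 0.5295 -0.2961  0.1644] [138 138 133]
299 315 328 [ 0.5386 -0.323   0.1695] [71 71 68]
302 313 313 [ 0.5213 -0.3213  0.1652] [128 126 121]
305 314 325 [ 0.5334 -0.3268  0.1607] [93 91 87]
308 316 323 [ 0.537  -0.3143  0.1378] [91 88 83]
311 316 322 [ 0.5364 -0.315   0.1311] [87 84 80]
314 317 321 [ 0.5372 -0.3148  0.1227] [96 94 90]
[ 9.4884 17.1678 -0.1271]
```

The pin is held upright with its tip at about 0.117. Carrying it over the hole.

Call:
{"method": "jog_arm", "body": {"targets": [[[1.2,2.2,-0.1],[0,0,0],0],[[3.2,5.8,-0.1],[0,0,0],0],[[5.2,9.4,-0.1],[0,0,0],0],[[7.2,13.0,-0.1],[0,0,0],0],[[8.8,15.9,-0.1],[0,0,0],0],[[9.5,17.2,-0.1],[0,0,0],0],[[9.5,17.2,-0.1],[0,0,0],0],[[9.5,17.2,-0.1],[0,0,0],0]]}}

```text
time: 20.6
tool_pos: [0.4647, 0.1777, 0.1344]
tool_rot: [-0.0, 0.178, 0.984, -0.0]
contact_force: [1.6, -0.4, -0.9]
gripper_width: 0.263
grasp_force: 59.7
```

```bash
python3 - <<'E'
from h import *
np.set_printoptions(precision=4,suppress=True)
for i in range(4): grab_frame("top")
s=state();print(s["time"],s["tool_pos"],s["tool_rot"],s["joint_vel"],rel([.465,.1755,.135])[0])
pc=cam("wrist",s);im,d=grab_frame("wrist");cv2.imwrite("pics/h1.png",im[...,::-1]);np.save("h1.npy",d)
p,T=pc;W=np.linalg.inv(T)
for n,X in dict(hole=[.465,.1755,.072],tip=[*s["tool_pos"][:2],.117]).items():
    x=W[:3,:3]@np.array(X)+W[:3,3];print(n,cv2.projectPoints(x[None],np.zeros(3),np.zeros(3),K(p),np.array(p["dist"]))[0].ravel())
E
```

```text
20.8 [0.4652 0.1763 0.1343] [-0.0006  0.1767  0.9843 -0.0005] [-0.0443 -0.0059  0.0005 -0.0021 -0.0015 -0.0019] [-0.0033 -0.031  -0.0268]
hole [277.2228 209.1769]
tip [278.2362 233.3626]
```

View pics/h1.png

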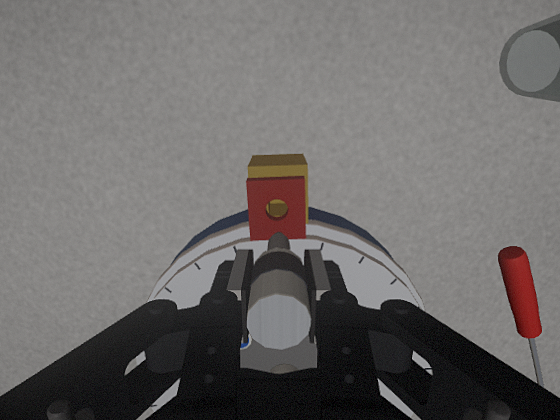

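The hole appears at (277,208), predicted (277,209), and the pin tip at (278,234), predicted (278,233). They are aligned, so I'm lowering.

Call:
{"method": "jog_arm", "body": {"targets": [[[0,-0.03,0.4],[0,0,0],0],[[0,-0.03,1.0],[0,0,0],0],[[0,-0.03,1.4],[0,0,0],0],[[0,-0.03,1.6],[0,0,0],0],[[0,-0.03,1.6],[0,0,0],0],[[0,-0.03,1.6],[0,0,0],0]]}}

```text
time: 21.6
tool_pos: [0.4661, 0.1751, 0.0957]
tool_rot: [0.0, 0.178, 0.984, 0.0]
contact_force: [0.3, -0.5, -0.5]
gripper_width: 0.267
grasp_force: 59.8
```

Call:
{"method": "jog_arm", "body": {"targets": [[[0,0,0.1],[0,0,0],0],[[0,0,0.25],[0,0,0],0],[[0,0,0.4],[0,0,0],0],[[0,0,0.5],[0,0,0],0],[[0,0,0.5],[0,0,0],0]]}}

```text
time: 22.22
tool_pos: [0.4654, 0.1749, 0.0823]
tool_rot: [-0.0, 0.178, 0.984, -0.0]
contact_force: [0.8, -0.2, -0.4]
gripper_width: 0.265
grasp_force: 59.8
```

Call:
{"method": "jog_arm", "body": {"targets": [[[0,0,0.1],[0,0,0],0],[[0,0,0.2],[0,0,0],0],[[0,0,0.3],[0,0,0],0],[[0,0,0.4],[0,0,0],0],[[0,0,0.4],[0,0,0],0]]}}

```text
time: 22.85
tool_pos: [0.4655, 0.1749, 0.0724]
tool_rot: [-0.0, 0.178, 0.984, -0.0]
contact_force: [-0.1, -1.1, -0.5]
gripper_width: 0.268
grasp_force: 59.8
```

Call:
{"method": "jog_arm", "body": {"targets": [[[0,0,0.1],[0,0,0],0],[[0,0,0.2],[0,0,0],0],[[0,0,0.3],[0,0,0],0],[[0,0,0.4],[0,0,0],0],[[0,0,0.4],[0,0,0],0]]}}

```text
time: 23.48
tool_pos: [0.4655, 0.1749, 0.0624]
tool_rot: [-0.0, 0.178, 0.984, -0.0]
contact_force: [0.4, -0.1, -0.9]
gripper_width: 0.262
grasp_force: 59.8
```

Call:
{"method": "jog_arm", "body": {"targets": [[[0,0,0.1],[0,0,0],0],[[0,0,0.2],[0,0,0],0],[[0,0,0.3],[0,0,0],0],[[0,0,0.4],[0,0,0],0],[[0,0,0.5],[0,0,0],0],[[0,0,0.5],[0,0,0],0]]}}

```text
time: 24.22
tool_pos: [0.4654, 0.1749, 0.0499]
tool_rot: [-0.0, 0.178, 0.984, -0.0]
contact_force: [0.2, -0.1, -1.1]
gripper_width: 0.264
grasp_force: 59.8
```

Call:
{"method": "jog_arm", "body": {"targets": [[[0,0,0.03],[0,0,0],0],[[0,0,0.06],[0,0,0],0],[[0,0,0.06],[0,0,0],0]]}}

```text
time: 24.6
tool_pos: [0.4657, 0.175, 0.0487]
tool_rot: [-0.0, 0.178, 0.984, -0.0]
contact_force: [0.3, -0.4, -0.0]
gripper_width: 0.264
grasp_force: 59.8
```

Call:
{"method": "jog_arm", "body": {"targets": [[[0,0,0.02],[0,0,0],0],[[0,0,0.04],[0,0,0],0],[[0,0,0.04],[0,0,0],0]]}}

```text
time: 24.98
tool_pos: [0.4656, 0.175, 0.0476]
tool_rot: [-0.0, 0.178, 0.984, -0.0]
contact_force: [-0.0, 0.6, -1.0]
gripper_width: 0.266
grasp_force: 59.8
```

Call:
{"method": "jog_arm", "body": {"targets": [[[0,0,0.02],[0,0,0],0],[[0,0,0.04],[0,0,0],0],[[0,0,0.04],[0,0,0],0]]}}

```text
time: 25.35
tool_pos: [0.4657, 0.175, 0.0467]
tool_rot: [-0.0, 0.178, 0.984, -0.0]
contact_force: [0.3, -0.7, -0.4]
gripper_width: 0.261
grasp_force: 59.8
```

Call:
{"method": "jog_arm", "body": {"targets": [[[0,0,0.02],[0,0,0],0],[[0,0,0.04],[0,0,0],0],[[0,0,0.04],[0,0,0],0]]}}

```text
time: 25.72
tool_pos: [0.4658, 0.175, 0.0459]
tool_rot: [0.0, 0.178, 0.984, 0.0]
contact_force: [-0.0, 0.4, 0.8]
gripper_width: 0.265
grasp_force: 59.9
```

Call:
{"method": "jog_arm", "body": {"targets": [[[0,0,0.02],[0,0,0],0],[[0,0,0.04],[0,0,0],0],[[0,0,0.04],[0,0,0],0]]}}

```text
time: 26.1
tool_pos: [0.4658, 0.1751, 0.0449]
tool_rot: [0.0, 0.178, 0.984, 0.0]
contact_force: [-0.9, -0.2, 2.0]
gripper_width: 0.268
grasp_force: 60.0
```

The shoulder is seated at about 3 N. Releasing and lifting away.

Call:
{"method": "jog_arm", "body": {"targets": [[[0,0,0],[0,0,0],35],[[0,0,0],[0,0,0],60],[[0,0,0],[0,0,0],60],[[0,0,0],[0,0,0],60]]}}

```text
time: 26.6
tool_pos: [0.4656, 0.1749, 0.0446]
tool_rot: [-0.0, 0.178, 0.984, -0.0]
contact_force: [0.1, -0.0, -0.9]
gripper_width: 0.598
grasp_force: 0.0
```

Call:
{"method": "jog_arm", "body": {"targets": [[[0,0,-0.3],[0,0,0],60],[[0,0,-1.2],[0,0,0],60],[[0,0,-2.4],[0,0,0],60],[[0,0,-3.6],[0,0,0],60],[[0,0,-4.5],[0,0,0],60],[[0,0,-4.5],[0,0,0],60],[[0,0,-4.5],[0,0,0],60]]}}

```text
time: 27.48
tool_pos: [0.4652, 0.1749, 0.1564]
tool_rot: [-0.0, 0.178, 0.984, -0.0]
contact_force: [-0.3, -0.5, -0.2]
gripper_width: 0.597
grasp_force: 0.0
```

```bash
python3 - <<'E'
from h import *
np.set_printoptions(precision=4,suppress=True)
for i in range(3): grab_frame("top")
s=state();pc=cam("wrist",s);im,d=grab_frame("wrist");P=cloud("wrist",d,pc)
near=(np.hypot(P[...,0]-.466,P[...,1]-.175)<.02)&(d>0)
z=P[...,2][near];h,e=np.histogram(z,bins=np.arange(.03,.16,.004));print([(round(float(a),3),int(b)) for a,b in zip(e,h) if b>10])
k=near&(P[...,2]>.1);print("head top",P[k].mean(0),P[k].min(0),P[k].max(0),"want z .112")
ps=cam("side");im2,d2=grab_frame("side");Q=cloud("side",d2,ps);k=(np.hypot(Q[...,0]-.466,Q[...,1]-.175)<.02)&(Q[...,2]>.1)&(Q[...,2]<.13);print("side head top",k.sum(),Q[k].max(0))
print(s["time"],s["tool_pos"],s["contact_force"],s["gripper_width"])
E
```

```text
[(0.07, 1013), (0.074, 17), (0.078, 41), (0.082, 49), (0.086, 44), (0.09, 79), (0.094, 61), (0.098, 52), (0.102, 56), (0.106, 74), (0.11, 934)]
head top [0.4555 0.1786 0.2402] [0.448  0.1634 0.1   ] [0.4786 0.1934 0.2727] want z .112
side head top 78 [0.48   0.1856 0.1147]
27.625 [0.4648 0.1748 0.1557] [-0.8923 -0.1995 -0.3608] 0.6035506382956689
```

The head top peaks at 0.110–0.114 m (0.112 expected when home), the wheel is at rest and the hand is clear. Handing in.

```bash
python3 -c "
from plant import *
print(job_done())"
```

```text
the job is handed in; nothing more can be done
None
```

The carousel is stopped with its hole over the slot, the locking pin is fully home and released, and the job was handed in at about 27.6 s with no verdict reported; readings stayed near 6 N on the wheel, and I did not aim at or touch the bottle, beaker or screwdriver.

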